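Centre a cup in the banding wheel's chuck and swing in the band pointer

TASK

Get the unglazed cup on the banding wheel ready for banding: with a finger, push the spokes of the chuck's ring clockwise (seen from above) until all three jaw pads press snugly on the cup and hold it in the middle, without straining the brittle cup. Then push the pointer arm round with a finger until it stands against its stop, its tip beside the cup's wall. Do not touch, lift or tip the cup itself, keep the pointer from striking it, and leave the brushes, tiles, jar, stone and spare cup where they are.

Things in the scene. Friction and masses are not known exactly. Their poses are not given: they have to be found in the camera images.
- chuck: banding wheel with a three-jaw chuck, fixed to the table; a plunger locks its spindle, so the head plate does not turn. Origin on the table under the wheel's axis, z up, yaw within 0.3 rad. Dark foot of 80 mm radius. A post of 8 mm radius, 136 mm tall, stands 185 mm from the axis at +60 degrees of this frame (counter-clockwise from x), on a flat bar 10 mm high.
- plate_centre (a point): centre of the round aluminium head plate's top face, on the wheel's axis, 58 mm above the table. The plate (105 mm radius) is fixed.
- ring (a joint): turn of the spoked steel ring under the plate, rad, 0 to 2.2, starts at 0 to 0.4; grows CLOCKWISE seen from above, which closes the jaws. Stiff: takes about 0.6 N m (4.5 N at a spoke) plus 0.042 N m per newton of pad force; stays where it is left while each pad presses under about 12 N.
- spoke_end (a point): outer end of one of the ring's four equal spokes, 90 degrees apart, 160 mm from the axis, on the centre line, 38 mm above the table. Black round grips of 8 mm radius, free from 105 to 160 mm from the axis. At ring value q this spoke points in direction -q (clockwise) from the chuck frame's x axis.
- jaw0: jaw at 0 degrees of the chuck's frame, with an upright round pad of smooth grey nylon (9 mm radius, 10 to 40 mm above the plate). The three jaws slide inward together, 14 mm per rad of ring: the pads' inner faces stand 53 mm - 14 mm * q from the wheel's axis. Origin at plate height, on the axis when q = 0, moving inward with the jaw; x points radially outward.
- jaw1: the same jaw at 120 degrees of the chuck's frame. Each pad is slippery and sprung: it yields outward 1 mm per 4 N, up to 6 mm. On a centred cup the pads touch at about q = 1.44 rad, and each further 0.1 rad adds about 5 N on each pad; 4 to 10 N is snug, over 24 N strains the cup.
- jaw2: the same jaw at 240 degrees of the chuck's frame.
- cup: unglazed terracotta-coloured cup, loose, 0.08 to 0.17 kg, 56 mm tall, 68 mm across at the rim, about 66 mm at the height of the pads' tops; stands upright on the head plate, up to 10 mm off centre at the start. Origin: centre of its underside.
- pointer (a joint): swing of the steel pointer arm about its post, rad, 0 to 1.3, starts parked at 0 to 0.3; grows COUNTER-CLOCKWISE seen from above. 1.3: against its stop pin, pointing from the post straight at the wheel's axis; at value p the arm points 1.3 - p rad clockwise of that. Takes about 0.08 N m and stays where it is left. It passes above spokes and pads.
- pointer_pivot (a point): point on the post's axis at the height of the pointer arm, 122 mm above the table. The arm is a flat bar 7 mm wide, from 116 to 127 mm above the table, running from 10 to 122 mm from the post's axis, then bent down to its tip.
- pointer_tip (a point): end of the pointer, 143 mm from the post's axis, 106 mm above the table; at the stop it stands about 5 mm clear of the wall of a centred cup.
- brush_flat: bystander, loose: flat glaze brush, wooden handle, 214 mm long, lying. Origin: centre of its underside.
- brush_blue: bystander, loose: thin blue round brush, 228 mm long, lying. Origin: centre of its underside.
- tile_a: bystander, loose: glaze test tile 30x52x7 mm. Origin: centre of its underside.
- tile_b: bystander, loose: a second glaze test tile 30x52x7 mm. Origin: centre of its underside.
- glaze_jar: bystander, loose: glaze jar with brown lid, 66 mm across, 87 mm tall. Origin: centre of its underside.
- spare_cup: bystander, loose: a second unglazed cup like the one in the chuck, 68 mm across, 56 mm tall, standing on the grey board. Origin: centre of its underside.
- polish_stone: bystander, loose: rounded polishing stone 40x53x34 mm. Origin: centre of its underside.

How it is judged:
On the way, in this order (a step that is already met when the one before it is completed fails the run):
1. the three pads hold the cup centred (horizontal distance between cup and plate_centre below 0.003 m and contact force between each of jaw0, jaw1, jaw2 and cup above 1 N), for 0.2 s.
2. the pointer stands against its stop, the cup still held (all of step 1 and value of joint pointer above 1.24 rad), for 0.2 s.
At the end, for the whole second after the job is handed in: Each of the three pads presses on the cup with more than 1 N; the cup stands upright (within 0.1 rad) on the plate, at rest, its axis within 3 mm of the wheel's; the pointer is within 0.06 rad of its stop (all of step 2 and angle between cup's own z axis and vertical below 0.1 rad and z of cup in the frame of plate_centre below 0.005 m and linear speed of cup below 0.01 m/s); the robot touches nothing.
It fails at once if a pad squeezes the cup with more than 24 N (contact force between any of jaw0, jaw1, jaw2 and cup above 24 N).
It fails at once if the robot touches the cup (contact force between any of the arm, the fingers and cup above 0.5 N).
It fails at once if the cup is lifted or tipped (z of cup in the frame of plate_centre above 0.008 m or angle between cup's own z axis and vertical above 0.2 rad).
It fails at once if the pointer strikes the cup (horizontal distance between pointer_tip and cup below 0.037 m).
It fails at once if a bystander is moved (distance of any of brush_flat, brush_blue, tile_a, tile_b, glaze_jar, spare_cup, polish_stone from where it was at the start of the episode above 0.02 m).
It also fails if it takes over 64 s, if anything falls off the work surface, if the arm or the gripper's body presses on something with over 40 N, if the wrist force passes 120 N, or if a joint passes its speed limit or range.

ROBOT

A 6-joint arm with a two-finger parallel gripper is mounted at the origin on a cart in front of the work surface, level with it; the furniture and walls round the work are solid. World frame = base frame: x ahead of the robot, y to its left, z up, the work surface at z = 0. Lengths are in m, angles in rad, forces in N, time in s.
With the tool pointing down it reaches from about 0.425 to 0.925 m from the base axis. Payload 12.5 kg.
Tool frame: the origin (TCP) lies on the mounting face of the last link; the fingertips stand ctrl.tcp_to_tips ahead of it and the grasp point (between the pads) lies 155 mm ahead of it (ctrl.tcp_to_tips is the distance from the TCP to the fingertips, in m); z points along the fingers, y is the line along which they close (so a half turn about z gives the same grasp; the last joint's range is limited). The gripper opens to 85 mm and grips with 20 to 120 N. Pads are 22 mm wide; open, the fingers measure 114 mm over their backs; the gripper's body (76 mm by 85 mm) begins 54 mm behind the grasp point. The pads swing forward as they close: fully open they stand 13 mm farther back than shut.
Start: joints at [1.135, 0.491, 1.559, -0, 1.092, -0.106], TCP at [0.202, 0.591, 0.405] pointing down, gripper open.
Joint ranges: [-3.1, 3.1], [-0.84, 2.19], [0.05, 2.79], [-1.13, 4.28], [0.06, 2.93], [-2.69, 2.69]. Speed limits (rad/s): [2.22, 2.22, 2.79, 3.14, 3.14, 3.14].

INTERFACE

Orientations are given as a unit quaternion [w, x, y, z].
In Python, from workcell import ctrl gives the robot as it stands.
- The arm moves only by the tool tcp_steps, called after ">>>" as name(argument=value, ...) on one line, values as JSON. Schema: {"type":"object","properties":{"offsets":{"type":"array","items":{"type":"number"},"minItems":6,"maxItems":72},"jaw":{"type":"number"},"clamp_n":{"type":"number"},"only":{"type":"string"},"quiet":{"type":"boolean"},"lines":{"type":"string"}},"required":["offsets"],"additionalProperties":false}. offsets is one flat list of numbers that holds 1 to 12 rows one after another, with no inner brackets; each row has 6 numbers: dx, dy, dz in units of 25 mm, then a rotation vector rx, ry, rz in units of 0.05 rad; each row is the pose to reach, as a shift and turn from the pose commanded when the call began, along the tool's axes at that moment; what a row does not reach only later rows make up. A row lasts 1/8 s, in which the tool goes at most 0.0625 m and 0.188 rad, less where a joint would pass 70% of its speed; a pose out of reach is approached as far as the arm can. jaw is the finger opening in m, set as the call begins (left out keeps the last). The fingers move at their own pace and stop on an object; clamp_n is the grip in N (left out, the last holds). Time passes only in rows, so rows that do not move let the fingers close. The tool returns the time, the measured TCP pose, the force, the opening and the grip force at its end. only (a regular expression) keeps the lines of the reply that match it, lines (a string "A,B") keeps lines A to B, and quiet returns only ok. Input that does not fit is refused with a message, and nothing moves.
- ctrl.observe(): the state, without advancing time (a new reading comes with each control period).
- ctrl.get_image(name): name is "side" or "top"; returns a dict with "img" (400x640x3 uint8, red, green, blue), "fx", "fy", "cx", "cy" (pixels), "D" ([k1, k2, p1, p2, k3] as OpenCV has them; the pictures are not rectified), "R" (3x3) and "t" (3): a world point X has camera coordinates R X + t. Camera axes: x right, y down, z forward; pixel columns grow to the right and rows downward; lengths in m; the calibration is good to about 2 mm. A picture is of the moment at which its call begins. There is no depth.
- ctrl.hand_in(): hands the job in; it is judged then, once.
The state is a dict: "clock": time; "joint_positions": joint angles; "qd": joint speeds; "effort": joint torques, N m; "tcp_pos": TCP position; "tcp_rot": TCP orientation; "contact_force": force on the tool from outside, world axes, zero at the start; "torque": the same for the moment, N m; "gripper_width": finger opening in m; "grasp_force": force on a finger pad.
Only numpy, scipy, OpenCV 4.12 (cv2) and the standard library are available. Lean on these libraries where they do the work, as an engineer would, in place of code of your own. Each camera call takes 0.05 s, during which the arm holds its last target. There are 200 camera calls.

## Working session

There is one attempt and no reset: what is moved stays moved. The work goes in short steps, Python scripts to look and compute and a tool call to move; the robot and the scene stay as the last step left them, time stands still between calls to the robot, and variables do not carry over. Pictures are saved under pics/ and viewed, at most 14 in all, crops included, and the job is handed in when it is done.

```bash
ls; mkdir -p pics
```

Run:
```python
from workcell import ctrl
import cv2
for n in("top","side"):
    d=ctrl.get_image(n); cv2.imwrite(f"pics/{n}0.png",d["img"][:,:,::-1])
    print(n,d["fx"],d["cx"],d["cy"],d["D"],-d["R"].T@d["t"],d["R"].round(3).tolist())
o=ctrl.observe();print(o, ctrl.tcp_to_tips)
```

```text
pics
workcell.py
top 468.26001313849116 319.2773275293519 208.79472769732803 [0.04005651 0.         0.         0.         0.        ] [0.39010425 0.18205319 1.38236846] [[-0.019, -1.0, -0.004], [-0.986, 0.02, -0.163], [0.163, 0.001, -0.987]]
side 400.3019709485317 314.4343059381504 193.02066909587364 [0.02996125 0.         0.         0.         0.        ] [ 0.59136708 -0.69086068  0.44631834] [[1.0, -0.027, -0.005], [-0.014, -0.383, -0.924], [0.023, 0.923, -0.383]]
{'clock': 0.1, 'joint_positions': array([ 1.13538579e+00,  4.91464789e-01,  1.55937951e+00, -8.82835806e-06,
        1.09170143e+00, -1.05579617e-01]), 'qd': array([ 0.00114131, -0.00038046, -0.0013918 , -0.00185119, -0.00282614,
        0.00045999]), 'effort': array([ 2.33966486e-03, -6.19451523e+01, -2.62022674e+01, -1.26122936e-04,
        2.88020005e-03, -2.68631402e-05]), 'tcp_pos': array([0.20238073, 0.5912935 , 0.40421063]), 'tcp_rot': array([-1.23561212e-04,  1.64166910e-01,  9.86432460e-01, -4.60256975e-04]), 'contact_force': array([-0.7590106 ,  0.33214015, -0.05117311]), 'torque': array([-0.01292714,  0.04356728, -0.00881926]), 'grasp_force': 0.0, 'gripper_width': 0.08563780756674126} 0.1734
```

View pics/top0.png

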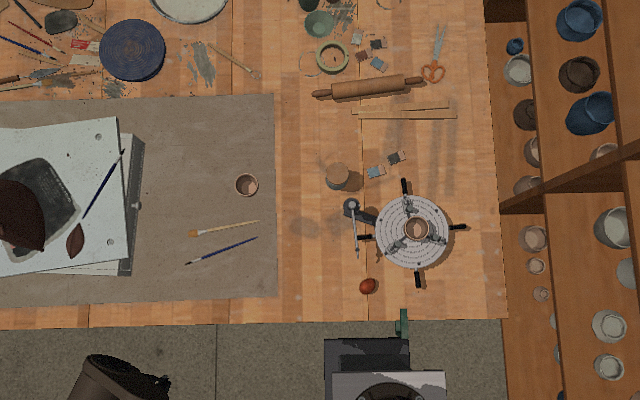

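View pics/side0.png

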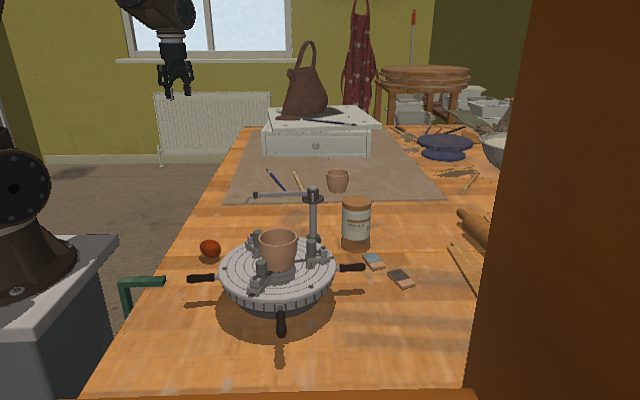

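The top view shows the plate centred near (414,231), with spoke ends near (404,181), (465,227), (418,286) and (360,237). The post is near (351,204), the pointer tip near (358,256), the jar near (337,177) and the stone near (367,286). The side view confirms this layout. Next I measure and take a zoomed crop.

Create h.py:
```python
from workcell import ctrl
import cv2, numpy as np
def K(d): return np.array([[d["fx"],0,d["cx"]],[0,d["fy"],d["cy"]],[0,0,1.]])
def pt(d,u,v,z):
    n=cv2.undistortPoints(np.array([[[u,v]]],float),K(d),np.array(d["D"]))[0,0]
    r=d["R"].T@np.array([*n,1]); c=-d["R"].T@d["t"]; return c+r*(z-c[2])/r[2]
def proj(d,P): return cv2.projectPoints(np.array(P,float).reshape(-1,3),cv2.Rodrigues(d["R"])[0],d["t"],K(d),np.array(d["D"]))[0][:,0]
```

Run:
```python
from h import *
d=ctrl.get_image("top"); im=d["img"]
# plate: bright, low saturation blob
hsv=cv2.cvtColor(im,cv2.COLOR_RGB2HSV)
m=((hsv[...,1]<50)&(hsv[...,2]>110)).astype(np.uint8); m[:,:370]=0;m[:185]=0;m[275:]=0;m[:,460:]=0
m=cv2.morphologyEx(m,cv2.MORPH_OPEN,np.ones((3,3)))
c=max(cv2.findContours(m,0,2)[0],key=cv2.contourArea)
h=cv2.convexHull(c); P=np.array([pt(d,*p[0],.058)[:2] for p in h])
A=np.c_[2*P,np.ones(len(P))]; s=np.linalg.lstsq(A,(P**2).sum(1),rcond=None)[0]
print("plate",s[:2],np.sqrt(s[2]+s[:2]@s[:2]))
C=s[:2]
b=((hsv[...,2]<70)).astype(np.uint8)
for c in cv2.findContours(b[165:300,340:475].copy(),0,2)[0]:
    a=cv2.contourArea(c)
    if a<15: continue
    q=[pt(d,p[0][0]+340,p[0][1]+165,.038)[:2]-C for p in c]; r=[np.hypot(*v) for v in q]
    cm=np.mean(q,0); print(a,c.mean((0,1))+[340,165],"rmax",max(r).round(4),"ang",np.degrees(np.arctan2(cm[1],cm[0])).round(1))
cv2.imwrite("pics/crop1.png",cv2.resize(im[165:300,325:480],None,fx=5,fy=4.4,interpolation=cv2.INTER_CUBIC)[:,:,::-1] if 0 else cv2.resize(im[165:300,325:480],(689,600),interpolation=cv2.INTER_CUBIC)[:,:,::-1])
```

```text
plate [ 0.55888937 -0.02342761] 0.06443154343864096
64.0 [416.85714286 277.28571429] rmax 0.1906 ang -156.1
19.0 [429.63157895 237.26315789] rmax 0.1311 ang -108.3
54.5 [366.06666667 236.        ] rmax 0.1064 ang 111.4
60.0 [458.53333333 226.2       ] rmax 0.2146 ang -91.6
16.0 [408.57894737 212.        ] rmax 0.0765 ang -53.4
370.0 [359.0862069  213.25862069] rmax 0.1522 ang 67.4
59.0 [403.78947368 186.94736842] rmax 0.1466 ang -20.3
19.0 [344.33333333 182.72222222] rmax 0.1896 ang 45.5
```

View pics/crop1.png

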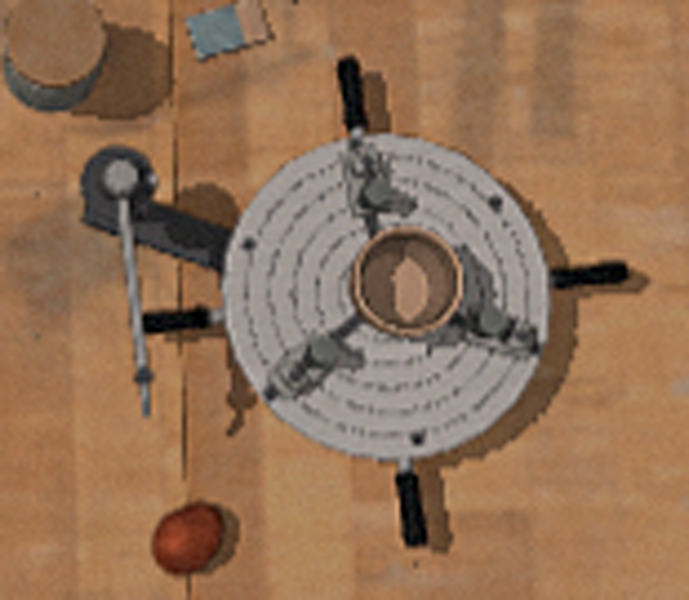

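The crop shows the plate spanning columns 221–550 and rows 133–460. Spoke ends are at (348,60), (143,322), (415,545) and (627,272), the post top is at (122,178) and the tip at (146,414). The cup rim is around (408,282) and the top jaw's pad is at (380,190).

Add to h.py:
```python
S=689/155
def cp(d,u,v,z): return pt(d,325+(u+.5)/S-.5,165+(v+.5)/S-.5,z)[:2]
```

Run:
```python
from h import *
d=ctrl.get_image("top")
L,R,T,B=[cp(d,*p,.058) for p in((221,297),(550,297),(385,133),(385,461))]
print("plate",(L+R)/2,(T+B)/2,np.hypot(*(L-R))/2,np.hypot(*(T-B))/2)
E=[cp(d,*p,.042) for p in((348,58),(143,322),(415,547),(628,271))]
C1=np.mean(E,0);print("spokes mean",C1)
C=np.array([((L+R)/2)[0]*.5+((T+B)/2)[0]*.5,((L+R)/2)[1]])
for c in(C,C1):
  for i,e in enumerate(E): v=e-c;print(i,np.hypot(*v).round(4),(np.degrees(np.arctan2(v[1],v[0]))-90*i).round(2))
  for n,p,z in(("post",(122,178),.136),("tip",(146,414),.106),("cup",(408,282),.114),("jaw",(380,190),.098),("jaw1",(324,345),.098),("jaw2",(489,321),.098)):
    v=cp(d,*p,z)-c;print(n,cp(d,*p,z),np.hypot(*v).round(4),np.degrees(np.arctan2(v[1],v[0])).round(2))
p=cp(d,122,178,.136);t=cp(d,146,414,.106);a=cp(d,132,260,.127)
for q in(t,a):
  print("arm ang",np.degrees(np.arctan2(*(q-p)[::-1])),np.hypot(*(q-p)))
print("to axis",np.degrees(np.arctan2(*(C-p)[::-1])))
```

```text
plate [ 0.53861152 -0.07648095] [ 0.5399999  -0.07639647] 0.10456174382979996 0.10527759197481629
spokes mean [ 0.54041275 -0.0781682 ]
0 0.1602 4.7
1 0.1541 4.51
2 0.1587 -355.12
3 0.1607 -354.65
post [0.60557531 0.09435991] 0.1832 68.8
tip [0.46431715 0.08216938] 0.1755 115.3
cup [ 0.54126889 -0.07995517] 0.004 -60.53
jaw [ 0.60127916 -0.06894898] 0.0624 6.93
jaw1 [ 0.5050915  -0.02953565] 0.0581 126.08
jaw2 [ 0.51801488 -0.13170101] 0.0592 -111.08
0 0.1593 5.34
1 0.1559 4.86
2 0.1597 -355.76
3 0.1589 -354.99
post [0.60557531 0.09435991] 0.1844 69.31
tip [0.46431715 0.08216938] 0.1775 115.39
cup [ 0.54126889 -0.07995517] 0.002 -64.4
jaw [ 0.60127916 -0.06894898] 0.0616 8.61
jaw1 [ 0.5050915  -0.02953565] 0.0601 125.99
jaw2 [ 0.51801488 -0.13170101] 0.058 -112.7
arm ang -175.06761664802096 0.14178320177889278
arm ang -174.02805582000477 0.049409158374845386
to axis -111.2013982789159
```

The rows are not in the units I measure in: shifts go in units of 25 mm and turns go in units of 0.05 rad. I convert before sending: -0.6 m is -24, -0.55 m is -22, -0.7 rad is -14.

>>> tcp_steps(offsets=[-2,-1.2,0,0,0,-1.2,-4,-2.8,0,0,0,-2.4,-6,-4,0,0,0,-3.6,-8,-5.4,0,0,0,-4.8,-10,-6.8,0,0,0,-6,-12,-8,0,0,0,-7.2,-14,-9.4,0,0,0,-8.4,-16,-10.8,0,0,0,-9.6,-18,-12.2,0,0,0,-10.8,-20,-13.6,0,0,0,-12,-22,-15,0,0,0,-13,-24,-16.2,0,0,0,-14], jaw=0, clamp_n=20)

```text
clock: 1.7
tcp_pos: [0.6398, 0.0118, 0.4046]
tcp_rot: [-0.0, -0.185, 0.983, 0.0]
contact_force: [-0.3, 1.7, -0.3]
gripper_width: -0.0002
grasp_force: 0.0
```

Add to h.py:
```python
from scipy.spatial.transform import Rotation as Ro
C=np.array([.540,-.077])
def tgt(x,y,yaw_y,tipz):
    """print shift/turn in tool axes to put tips at x,y,tipz with tool y at yaw_y deg"""
    o=ctrl.observe(); w=o["tcp_rot"]; R=Ro.from_quat([*w[1:],w[0]])
    v=R.inv().apply(np.array([x,y,tipz+ctrl.tcp_to_tips])-o["tcp_pos"])
    a=np.radians(yaw_y); Y=np.array([np.cos(a),np.sin(a),0]); Z=np.array([0,0,-1.]); 
    G=Ro.from_matrix(np.c_[np.cross(Y,Z),Y,Z])
    print("d",v.round(4),(R.inv()*G).as_rotvec().round(4)); 
def pol(r,th,yaw_y,tipz): a=np.radians(th); tgt(C[0]+r*np.cos(a),C[1]+r*np.sin(a),yaw_y,tipz)
```

```bash
python3 -c "
from h import *
pol(.138,22,111,.2);pol(.138,22,111,.03);print(ctrl.observe())"
```

```text
d [-0.0127 -0.0448  0.0312] [ 0.0002 -0.      0.0048]
d [-0.0127 -0.0448  0.2012] [ 0.0002 -0.      0.0048]
{'clock': 1.7, 'joint_positions': array([-8.47025583e-02,  5.12534382e-01,  1.51991023e+00,  1.35900527e-04,
        1.10925722e+00, -2.02685987e+00]), 'qd': array([-5.41920331e-01,  4.06227398e-01, -7.32179231e-01,  5.98090968e-04,
        3.17150829e-01, -9.41059184e-01]), 'effort': array([  1.89561099, -67.4762392 , -22.28433251,  -0.14460792,
        -0.46209765,   1.46099824]), 'tcp_pos': array([0.63982305, 0.01182247, 0.40464111]), 'tcp_rot': array([-3.63543157e-05, -1.84585626e-01,  9.82816433e-01,  7.32088861e-05]), 'contact_force': array([-0.29175106,  1.65944575, -0.27597824]), 'torque': array([-0.00239806, -0.02596205, -0.04673252]), 'grasp_force': 0.0, 'gripper_width': -0.00021510589972902825}
```

Scaled: -0.012 m is -0.48, 0.15 m is 6.

>>> tcp_steps(offsets=[-0.24,-0.88,0.8,0,0,0,-0.48,-1.8,2.4,0,0,0,-0.48,-1.8,4.4,0,0,0,-0.48,-1.8,6,0,0,0,-0.48,-1.8,6,0,0,0])

```text
clock: 2.33
tcp_pos: [0.6659, -0.0238, 0.2519]
tcp_rot: [-0.003, -0.184, 0.983, 0.001]
contact_force: [-0.2, 0.1, 0.6]
gripper_width: -0.0003
grasp_force: 0.0
```

Run:
```python
from h import *
pol(.138,22,111,.03)
for n in("top","side"):
    d=ctrl.get_image(n); im=d["img"]
    c=im[150:300,320:490] if n=="top" else im[120:340,160:420]
    cv2.imwrite(f"pics/{n}2.png",cv2.resize(c,None,fx=3,fy=3,interpolation=2)[:590,:,::-1] if n=="top" else cv2.resize(c,None,fx=2.7,fy=2.7)[:,:,::-1])
```

```text
d [-0.0016 -0.0023  0.0484] [ 0.0029 -0.005   0.0035]
```

View pics/side2.png

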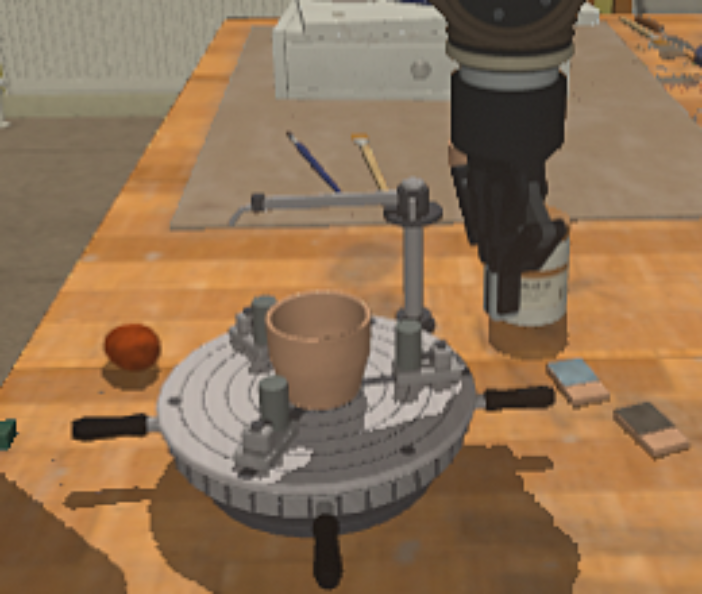

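Scaled: 0.051 m is 2.04, 0.03 m is 1.2.

>>> tcp_steps(offsets=[-0.04,0,1.2,0,0,0,-0.04,0,2.04,0,0,0,-0.04,0,2.04,0,0,0])

```text
clock: 2.8
tcp_pos: [0.6672, -0.0233, 0.2034]
tcp_rot: [-0.001, -0.184, 0.983, 0.0]
contact_force: [0.0, 0.2, 0.2]
gripper_width: 0.0004
grasp_force: 0.0
```

```bash
python3 -c "
from h import *
pol(.138,22,112,.03)"
```

```text
d [ 0.0001 -0.0021 -0.0001] [ 0.0006 -0.001  -0.0136]
```

>>> tcp_steps(offsets=[0,-0.28,0,0,0,1,0.04,-0.56,0,0,0,2,0.06,-0.82,0,0,0,3,0.12,-1.1,0,0,0,4,0.18,-1.36,0,0,0,5,0.24,-1.64,0,0,0,6,0.34,-1.9,0,0,0,7,0.44,-2.14,0,0,0,8,0.54,-2.4,0,0,0,9,0.68,-2.64,0,0,0,10,0.82,-2.88,0,0,0,11,0.96,-3.12,0,0,0,12])

```text
clock: 4.3
tcp_pos: [0.6739, -0.1045, 0.2057]
tcp_rot: [0.002, 0.115, 0.993, 0.0]
contact_force: [2.5, 3.8, -0.1]
gripper_width: -0.0001
grasp_force: 2.4
```

```bash
python3 -c "
from h import *
o=ctrl.observe();v=o['tcp_pos'][:2]-C;print(np.hypot(*v),np.degrees(np.arctan2(*v[::-1])),o['torque'])
d=ctrl.get_image('top');cv2.imwrite('pics/top3.png',cv2.resize(d['img'][165:300,325:480],(689,600),interpolation=2)[:,:,::-1])"
```

```text
0.13670277091223418 -11.619045246214712 [ 0.68915249 -0.47586107 -0.02266567]
```

View pics/top3.png

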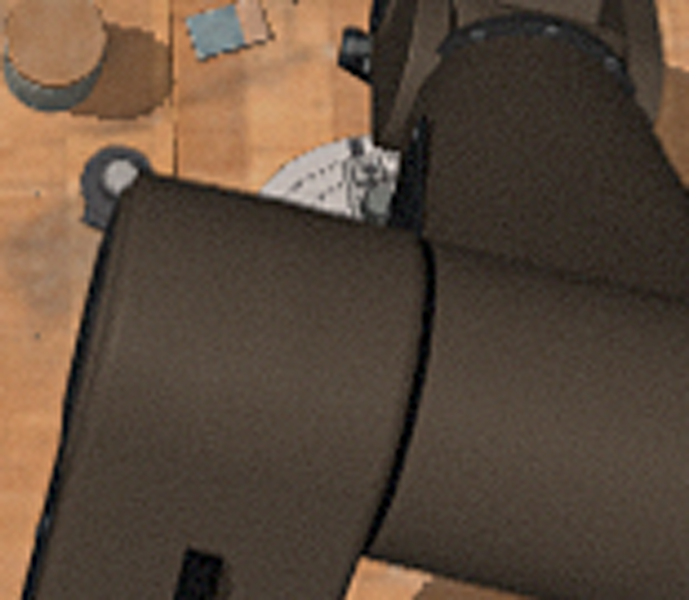

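The arm hides the chuck from above. The force of about 4.5 N shows the finger is driving the spoke, so I continue and use the side camera next.

Scaled: -0.078 m is -3.12, -0.072 m is -2.88, 0.6 rad is 12.

>>> tcp_steps(offsets=[0,-0.28,0,0,0,1,0.04,-0.56,0,0,0,2,0.06,-0.82,0,0,0,3,0.12,-1.1,0,0,0,4,0.18,-1.36,0,0,0,5,0.24,-1.64,0,0,0,6,0.34,-1.9,0,0,0,7,0.44,-2.14,0,0,0,8,0.54,-2.4,0,0,0,9,0.68,-2.64,0,0,0,10,0.82,-2.88,0,0,0,11,0.96,-3.12,0,0,0,12])

```text
clock: 5.85
tcp_pos: [0.633, -0.1755, 0.2057]
tcp_rot: [0.003, 0.403, 0.915, 0.0]
contact_force: [5.9, 1.4, 1.0]
gripper_width: -0.0001
grasp_force: 2.7
```

Run:
```python
from h import *
o=ctrl.observe();v=o['tcp_pos'][:2]-C;th=np.degrees(np.arctan2(*v[::-1]));print(np.hypot(*v),th)
d=ctrl.get_image('side')
for off in(6,9,12):
  for k in(0,-90,-180,):
    a=np.radians(th-off+k);print(off,k,proj(d,[*(C+.16*np.array([np.cos(a),np.sin(a)])),.038]))
cv2.imwrite('pics/side4.png',cv2.resize(d['img'][170:360,170:400],None,fx=3,fy=3,interpolation=2)[:590,:,::-1])
```

```text
0.13544196300703037 -46.64854014253557
6 0 [[337.34332325 318.84674999]]
6 -90 [[192.76555835 309.28103165]]
6 -180 [[234.84707273 238.79489809]]
9 0 [[333.08461661 321.15324026]]
9 -90 [[190.72826833 306.5518522 ]]
9 -180 [[238.46888888 237.59352962]]
12 0 [[328.57795392 323.33382426]]
12 -90 [[189.00075424 303.77024752]]
12 -180 [[242.14304277 236.48672633]]
```

View pics/side4.png

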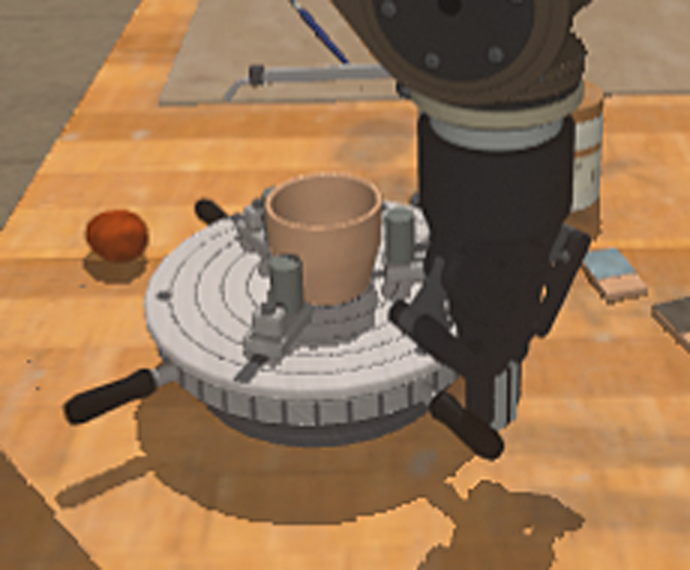

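Spoke end at crop (499,453) and the left spoke end at (68,413) put the spoke about 8° ahead of the finger. That gives q ≈ 1.1, and the jaws are near the cup. Now for smaller steps with torque readings.

Add to h.py:
```python
def st():
    o=ctrl.observe();v=o['tcp_pos'][:2]-C;f=o['contact_force'];th=np.degrees(np.arctan2(*v[::-1]))
    print("r %.4f th %.2f q~%.3f moment %.3f"%(np.hypot(*v),th,np.radians(8.5-(th-8)),v[0]*f[1]-v[1]*f[0]),"twist",np.round(o['torque'],2))
```

```text
(no output)
```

>>> tcp_steps(offsets=[0,-0.12,0,0,0,0.5,0.04,-0.28,0,0,0,1,0.04,-0.42,0,0,0,1.5,0.04,-0.56,0,0,0,2,0.04,-0.68,0,0,0,2.5,0.06,-0.82,0,0,0,3,0.08,-0.96,0,0,0,3.5,0.1,-1.1,0,0,0,4], only="clock|force")

```text
clock: 6.9
contact_force: [4.2, 3.7, 8.1]
grasp_force: 3.6
```

```bash
python3 -c "from h import *;st()"
```

```text
r 0.1349 th -58.39 q~1.307 moment 0.747 twist [ 0.4  -0.58 -0.01]
```

>>> tcp_steps(offsets=[0,-0.12,0,0,0,0.5,0.04,-0.28,0,0,0,1,0.04,-0.42,0,0,0,1.5,0.04,-0.56,0,0,0,2], only="clock|force")

```text
clock: 7.4
contact_force: [4.6, 0.9, 7.3]
grasp_force: 3.7
```

```bash
python3 -c "from h import *;st()"
```

```text
r 0.1347 th -64.34 q~1.411 moment 0.618 twist [ 0.22 -0.67 -0.  ]
```

An unexpected vertical force of about 8 N has appeared, so I look.

Run:
```python
from h import *
print(ctrl.observe()['tcp_pos'],ctrl.observe()['tcp_rot'])
d=ctrl.get_image('side');print(ctrl.observe()['contact_force'])
cv2.imwrite('pics/side5.png',cv2.resize(d['img'][190:340,190:370],None,fx=4,fy=4,interpolation=2)[:,:,::-1])
```

```text
[ 0.59833586 -0.19843236  0.20535924] [1.97059374e-03 5.35229520e-01 8.44704262e-01 4.33024305e-04]
[5.02042555 0.53623377 6.47103328]
```

View pics/side5.png

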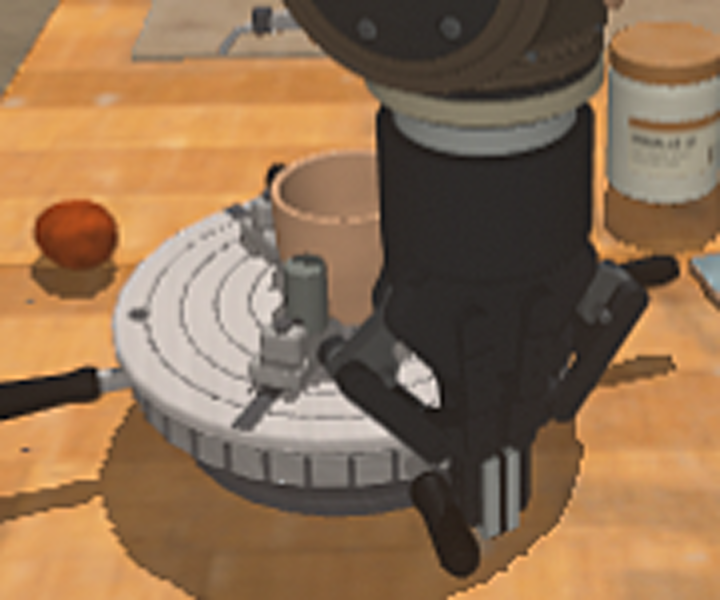

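The side view shows the finger against the spoke, with the spoke end at crop (465,575). A slanted finger link sits just above the grip, which explains the vertical force. I raise the tool 2 mm and go on in small steps.

Scaled: -0.002 m is -0.08, -0.0105 m is -0.42, 0.05 rad is 1.

>>> tcp_steps(offsets=[0,-0.12,-0.04,0,0,0.5,0.04,-0.28,-0.08,0,0,1,0.04,-0.34,-0.08,0,0,1.25,0.04,-0.42,-0.08,0,0,1.5], only="clock|force")

```text
clock: 7.95
contact_force: [4.8, 1.6, 2.8]
grasp_force: 2.9
```

Run:
```python
from h import *
st()
d=ctrl.get_image('side');st();im=d['img']
print(proj(d,[*(C+.16*np.array([np.cos(a),np.sin(a)])),.038] ) if 0 else "")
for q in(1.3,1.4,1.5,1.6):
  for k in(0,90):
    a=np.radians(8.5-k)-q; print(q,k,proj(d,[*(C+.16*np.array([np.cos(a),np.sin(a)])),.038]))
cv2.imwrite('pics/side6.png',cv2.resize(im[190:345,150:350],None,fx=3.8,fy=3.8,interpolation=2)[:,:,::-1])
```

```text
r 0.1338 th -68.92 q~1.491 moment 0.682 twist [ 0.32 -0.83  0.01]
r 0.1338 th -69.00 q~1.492 moment 0.680 twist [ 0.22 -0.79 -0.03]

1.3 0 [[316.60891688 328.05905607]]
1.3 90 [[186.06190858 296.82179492]]
1.4 0 [[306.46140345 331.06544147]]
1.4 90 [[184.99685111 291.3330121 ]]
1.5 0 [[295.77892708 333.39531243]]
1.5 90 [[184.95586325 285.8673091 ]]
1.6 0 [[284.73533328 334.9930545 ]]
1.6 90 [[185.87708364 280.48687427]]
```

View pics/side6.png

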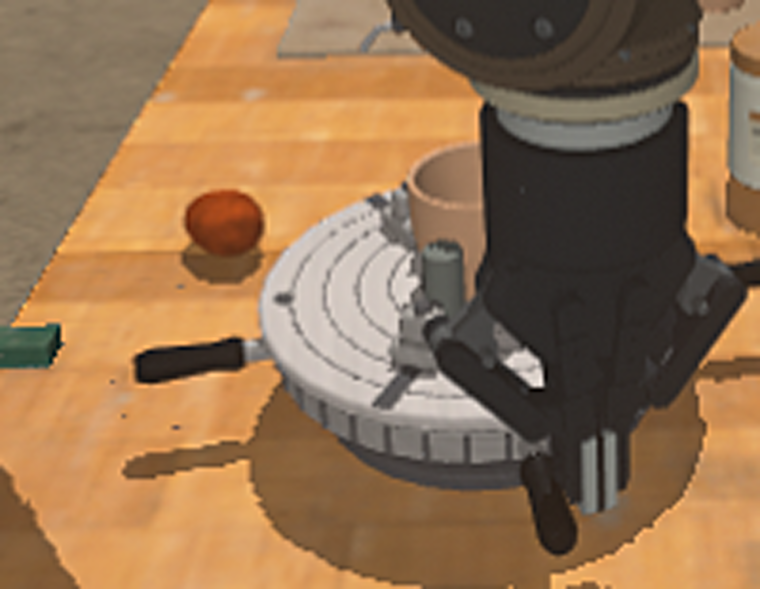

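The left spoke end at crop (140,366) gives q ≈ 1.49, which agrees with the moment (about 2 N per pad). I add about 0.08 rad.

>>> tcp_steps(offsets=[0,-0.12,0,0,0,0.4,0,-0.22,0,0,0,0.8,0,-0.32,0,0,0,1.2,0,-0.34,0,0,0,1.2], only="clock|force")

```text
clock: 8.5
contact_force: [5.0, 2.7, 3.0]
grasp_force: 3.5
```

```bash
python3 -c "from h import *
st();ctrl.get_image('side');st()"
```

```text
r 0.1339 th -72.56 q~1.554 moment 0.749 twist [ 0.53 -0.89 -0.03]
r 0.1339 th -72.55 q~1.554 moment 0.849 twist [ 0.44 -0.82 -0.08]
```

>>> tcp_steps(offsets=[0,-0.06,0,0,0,0.2,0,-0.12,0,0,0,0.4,0,-0.12,0,0,0,0.4], only="clock|force")

```text
clock: 8.93
contact_force: [4.5, 2.4, 3.0]
grasp_force: 3.2
```

```bash
python3 -c "from h import *
st();ctrl.get_image('side');st()"
```

```text
r 0.1339 th -73.82 q~1.576 moment 0.666 twist [ 0.44 -0.82 -0.04]
r 0.1339 th -73.82 q~1.576 moment 0.892 twist [ 0.51 -0.83 -0.05]
```

q ≈ 1.575, about 7 N per pad. Back the finger off, lift, and check from above.

Scaled: -0.18 m is -7.2, -0.17 m is -6.8.

>>> tcp_steps(offsets=[-0.08,0.48,0,0,0,0,-0.16,1,0,0,0,0,-0.16,1,-2,0,0,0,-0.16,1,-4.4,0,0,0,-0.16,1,-6.8,0,0,0,-0.16,1,-7.2,0,0,0,-0.16,1,-7.2,0,0,0])

```text
clock: 9.85
tcp_pos: [0.6021, -0.2024, 0.3858]
tcp_rot: [0.0, 0.599, 0.801, 0.0]
contact_force: [0.5, -0.1, -0.7]
gripper_width: -0.0001
grasp_force: 0.0
```

```bash
python3 -c "
from h import *
P=C+.185*np.array([np.cos(np.radians(69)),np.sin(np.radians(69))]);a=np.radians(162);x,y=P+.085*np.array([np.cos(a),np.sin(a)]);print(P,x,y)
tgt(x,y,-108,.25);tgt(x,y,-108,.111)"
```

```text
[0.60629807 0.09571238] 0.5254582667807925 0.12197882342385286
d [ 0.3329  0.0181 -0.0377] [ 3.0000e-04 -1.0000e-04  2.1713e+00]
d [0.3329 0.0181 0.1013] [ 3.0000e-04 -1.0000e-04  2.1713e+00]
```

>>> tcp_steps(offsets=[1.2,0.08,0,0,0,3.6,2.4,0.12,0,0,0,7.2,3.6,0.2,0,0,0,10.8,4.8,0.24,0,0,0,14.4,6,0.32,0,0,0,18,7.2,0.4,0,0,0,21.6,8.4,0.48,0,0,0,25.2,9.6,0.52,0,0,0,28.8,10.8,0.6,0,0,0,32.4,12,0.64,0,0,0,36,13.32,0.72,0,0,0,39.6,13.32,0.72,0,0,0,43.4])

```text
clock: 11.35
tcp_pos: [0.5248, 0.1237, 0.3837]
tcp_rot: [0.0, 0.988, -0.157, -0.002]
contact_force: [-0.2, 0.3, 0.4]
gripper_width: 0.0
grasp_force: 0.0
```

Run:
```python
from h import *
P=[.6063,.0957];tgt(.5255,.122,-108,.111)
d=ctrl.get_image('side');im=d['img']
for q in(1.5,1.6):
  for k in(0,90):
    a=np.radians(8.5-k)-q; print(q,k,proj(d,[*(C+.16*np.array([np.cos(a),np.sin(a)])),.038]))
t=ctrl.get_image('top')['img'][165:300,325:480]
cv2.imwrite('pics/both7.png',np.hstack([cv2.resize(t,(400,348),interpolation=2),cv2.resize(im[190:348,150:330],(396,348),interpolation=2)])[:,:,::-1])
```

```text
d [0.0016 0.0013 0.0993] [ 0.0014  0.0036 -0.0002]
1.5 0 [[295.77892708 333.39531243]]
1.5 90 [[184.95586325 285.8673091 ]]
1.6 0 [[284.73533328 334.9930545 ]]
1.6 90 [[185.87708364 280.48687427]]
```

View pics/both7.png

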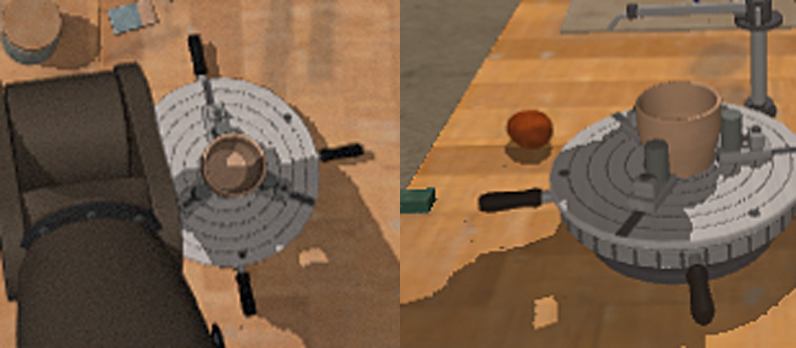

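Top panel: cup rim circle near (233,164), spokes at (194,37), (365,152) and (248,313). Side panel: spoke ends at (482,202) and (704,320) give q ≈ 1.57. I check the numbers while starting the descent beside the pointer.

Run:
```python
from h import *
d=ctrl.get_image('top');s=400/155
f=lambda u,v,z:pt(d,325+(u+.5)/s-.5,165+(v+.5)/s-.5,z)[:2]
print("cup",f(233,164,.114)-C)
for u,v,k in((194,36,-90),(365,151,-180),(248,314,-270)):
    w=f(u,v,.042)-C;print(np.hypot(*w),(np.degrees(np.arctan2(*w[::-1]))+k)%360-360)
im=d['img'];h=cv2.cvtColor(im,cv2.COLOR_RGB2HSV)
m=((h[...,0]<14)&(h[...,1]>90)).astype(np.uint8)[212:245,395:435]
c=max(cv2.findContours(m,0,2)[0],key=cv2.contourArea);(x,y),(a,b),_=cv2.fitEllipse(cv2.convexHull(c));print(x+395,y+212,a,b,pt(d,x+395,y+212,.114)[:2]-C)
```

```text
cup [0.00081916 0.0009085 ]
0.15785237138144986 -81.75899625358187
0.1620305054728446 -262.5079461852292
0.15677955549984318 -82.2731627220686
414.8934326171875 228.70880889892578 23.768430709838867 25.078998565673828 [-0.00044803  0.00121423]
```

>>> tcp_steps(offsets=[0.04,0.04,2,0,0,0,0.04,0.04,3.6,0,0,0,0.04,0.04,3.96,0,0,0,0.04,0.04,3.96,0,0,0])

```text
clock: 12.0
tcp_pos: [0.5262, 0.1204, 0.2867]
tcp_rot: [0.0, 0.988, -0.154, -0.0]
contact_force: [0.2, 0.3, 0.1]
gripper_width: -0.0
grasp_force: 0.0
```

Run:
```python
from h import *
o=ctrl.observe();v=o['tcp_pos'][:2]-[.6063,.0957];print(np.hypot(*v),np.degrees(np.arctan2(*v[::-1])))
d=ctrl.get_image('side');cv2.imwrite('pics/side8.png',cv2.resize(d['img'][120:270,200:400],None,fx=3.5,fy=3.5,interpolation=2)[:,:,::-1])
```

```text
0.08380309944360867 162.85260502718438
```

View pics/side8.png

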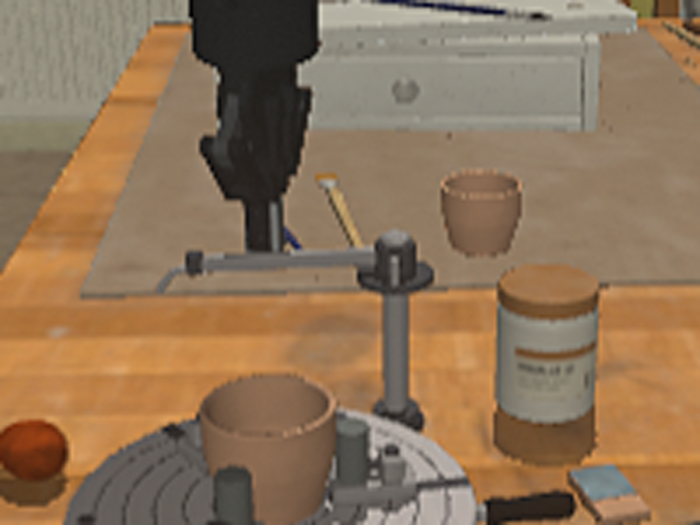

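Cup within about 1.3 mm of the axis, q ≈ 1.58. The picture shows the closed finger standing behind the pointer arm, with its tip near (262,250). I swing it round the post.

>>> tcp_steps(offsets=[0,0.2,0,0,0,-1.2,0.02,0.4,0,0,0,-2.4,0.06,0.6,0,0,0,-3.6,0.1,0.8,0,0,0,-4.8,0.16,1,0,0,0,-6,0.22,1.2,0,0,0,-7.2,0.3,1.38,0,0,0,-8.4,0.38,1.58,0,0,0,-9.6,0.48,1.74,0,0,0,-10.8,0.6,1.92,0,0,0,-12,0.72,2.08,0,0,0,-13.2,0.84,2.24,0,0,0,-14.4])

```text
clock: 13.55
tcp_pos: [0.529, 0.0608, 0.2884]
tcp_rot: [0.0, 0.979, 0.205, 0.001]
contact_force: [0.5, 1.4, 0.4]
gripper_width: 0.0002
grasp_force: 0.5
```

Add to h.py:
```python
def pp():
    o=ctrl.observe();v=o['tcp_pos'][:2]-[.6063,.0957];f=o['contact_force'];print(np.hypot(*v),np.degrees(np.arctan2(*v[::-1])),"moment",v[0]*f[1]-v[1]*f[0],f.round(2))
```

```bash
python3 -c "from h import *;pp()"
```

```text
0.0847596193435126 -155.70824597835093 moment -0.09205775779983728 [0.53 1.43 0.41]
```

Scaled: 0.0395 m is 1.58, 0.0345 m is 1.38, -0.48 rad is -9.6.

>>> tcp_steps(offsets=[0,0.2,0,0,0,-1.2,0.02,0.4,0.04,0,0,-2.4,0.06,0.6,0.08,0,0,-3.6,0.1,0.8,0.08,0,0,-4.8,0.16,1,0.08,0,0,-6,0.22,1.2,0.08,0,0,-7.2,0.3,1.38,0.08,0,0,-8.4,0.38,1.58,0.08,0,0,-9.6], only="pos|force")

```text
tcp_pos: [0.5534, 0.0284, 0.2864]
contact_force: [-0.7, 0.8, 0.3]
grasp_force: 0.5
```

Run:
```python
from h import *
pp()
d=ctrl.get_image('side');cv2.imwrite('pics/side9.png',cv2.resize(d['img'][150:290,200:360],None,fx=4,fy=4,interpolation=2)[:,:,::-1])
```

```text
0.08558805328151202 -128.13341669884923 moment -0.08672145178179422 [-0.65  0.81  0.28]
```

View pics/side9.png

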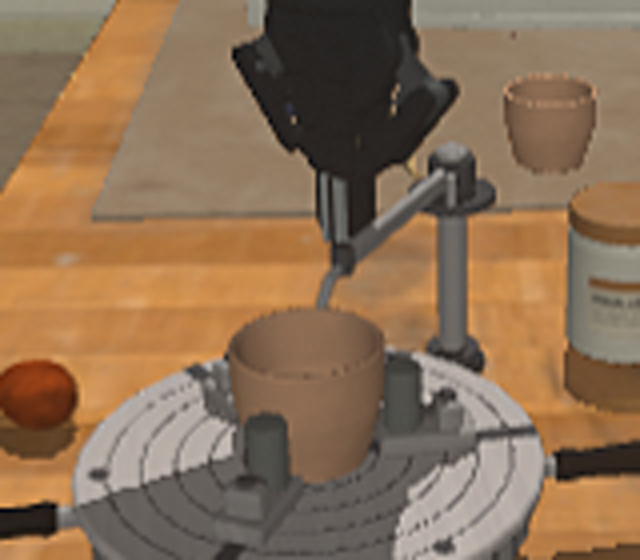

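The pointer is nearly round, its bent tip at about (325,300) just outside the cup's far rim. I finish in small steps until the stop pushes back.

The rows are not in the units I measure in: shifts go in units of 25 mm and turns go in units of 0.05 rad. I convert before sending: 0.0025 m is 0.1, 0.0065 m is 0.26, -0.03 rad is -0.6.

>>> tcp_steps(offsets=[0,0.1,0,0,0,-0.6,0,0.2,0,0,0,-1.2,0.02,0.26,0,0,0,-1.6,0.02,0.26,0,0,0,-1.6], only="force")

```text
contact_force: [0.4, 0.2, -0.3]
grasp_force: 0.1
```

```bash
python3 -c "from h import *;pp()"
```

```text
0.08550856210476103 -123.87417594116422 moment 0.020070674351714952 [ 0.4   0.18 -0.31]
```

>>> tcp_steps(offsets=[0,0.06,0,0,0,-0.4,0,0.12,0,0,0,-0.8,0,0.12,0,0,0,-0.8], only="force")

```text
contact_force: [-6.6, 3.7, 3.9]
grasp_force: 3.7
```

```bash
python3 -c "from h import *;pp()"
```

```text
0.08571381160082955 -122.38909991176347 moment -0.6438273886068884 [-6.56  3.68  3.91]
```

It is against the stop, where the moment jumped to 0.64 N·m. I back away and lift.

>>> tcp_steps(offsets=[0,-0.4,0,0,0,0,0,-1,0,0,0,0,0,-1.2,0,0,0,0,0,-1.2,-2,0,0,0,0,-1.2,-4.4,0,0,0,-1.2,-2.4,-6,0,0,0,-3.2,-4,-6,0,0,0,-5.2,-5.6,-6,0,0,0,-7.2,-7.2,-6,0,0,0,-8,-8,-6,0,0,0,-8,-8,-6,0,0,0,-8,-8,-6,0,0,0])

```text
clock: 16.98
tcp_pos: [0.2856, -0.0398, 0.435]
tcp_rot: [0.001, 0.875, 0.483, 0.001]
contact_force: [0.7, 0.2, 0.3]
gripper_width: 0.0003
grasp_force: 0.0
```

Run:
```python
from h import *
d=ctrl.get_image('top');cv2.imwrite('pics/top10.png',cv2.resize(d['img'][165:300,325:480],(689,600),interpolation=2)[:,:,::-1])
```

```text
(no output)
```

View pics/top10.png

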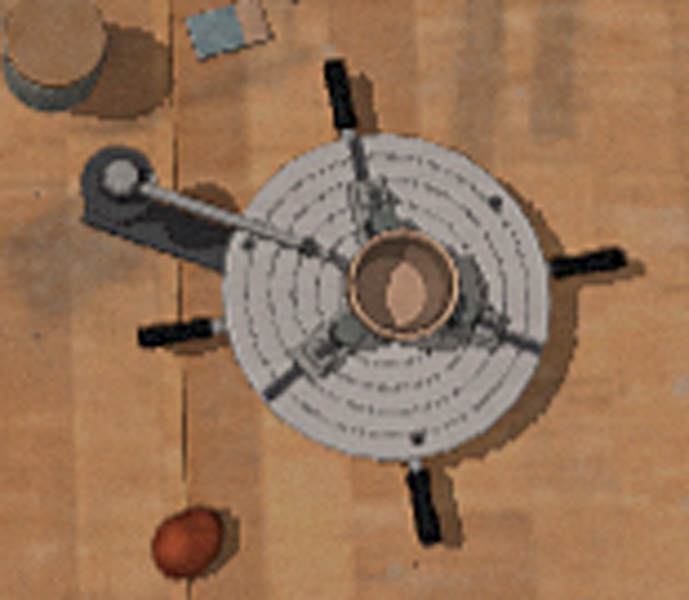

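The pointer now lies along its bar towards the axis, with its tip at (345,260) just clear of the cup rim around (404,286). The pads touch the cup, and the stone, tile and jar are unmoved.

```bash
python3 -c "from h import *;print(ctrl.hand_in())"
```

```text
the job is handed in; nothing more can be done
None
```

I closed the chuck on the cup, pushed the pointer against its stop and handed the job in at about 17 s of the 64 s. By camera and force estimates the cup sits about 1.3 mm off the axis with roughly 7 N on each pad (not measured directly), and hand-in returned no verdict.

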